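Unmould a cleaning puck and open the child-safe bottle

ROBOT

A 6-joint arm with a two-finger parallel gripper is mounted at the origin on the work surface. World frame = base frame: x ahead of the robot, y to its left, z up, the work surface at z = 0. Lengths are in m, angles in rad, forces in N, time in s.
With the tool pointing down it reaches from about 0.3 to 0.875 m from the base axis. Payload 6.4 kg.
Tool frame: the origin (TCP) lies midway between the tips of the shut fingers; the grasp point (between the pads) lies hold_point_z behind it (hold_point_z is the distance from the TCP to the grasp point, in m); y points along the fingers, z is the direction in which the jaws open and shut, and the axes are right-handed (so a half turn about y gives the same grasp; the last joint's range is limited). The gripper opens to 85 mm and grips with 20 to 120 N. Pads are 22 mm wide; open, the fingers measure 114 mm over their backs; the gripper's body (76 mm by 85 mm) begins 54 mm behind the grasp point. The pads swing forward as they close: fully open they stand 13 mm farther back than shut.
Start: joints at [-1.332, 0.181, 1.607, -0, 1.354, -0.206], TCP at [0.247, -0.519, 0.231] pointing down, gripper open.
Joint ranges: [-2.99, 2.99], [-0.89, 2.07], [0.3, 2.58], [-1.14, 4.28], [0, 2.63], [-3.12, 3.12]. Speed limits (rad/s): [2.57, 2.57, 3.01, 3.14, 3.14, 3.14].

INTERFACE

Orientations are given as a rotation vector (axis times angle).
In Python, from station import state, grab_frame, calibration, job_done, hold_point_z gives the robot as it stands.
- The arm moves only by the tool carry_out, never from a script. Its argument "commands" is a list of rows, each an object with "rotation": the turn, a rotation vector about the tool's x, y, z in rad, a list of three; "linear": the shift along the tool's x, y, z in m, a list of three; "jaw": the finger opening in m, from 0 to 0.0854. A call has 1 to 20 rows; each row shifts and turns the commanded pose from where the row before left it, along the tool's axes as they then stand; what a row does not reach is not made up. A row lasts 1/10 s, in which the tool goes at most 50 mm and 8.59 degrees, less where a joint would pass 70% of its speed; a pose out of reach is approached as far as the arm can. A call is refused whole if a number of a shift passes 0.05 or a number of a turn 0.15, either way. A call with a gripper value outside its range is refused whole. The fingers move at their own pace and stop on an object; "newtons" is the grip in N (left out, the last holds). Time passes only in rows, so rows that do not move let the fingers close. It gives the time, the measured TCP pose, the force and the opening at its end, in the units of the state.
- state(): the state, without advancing time (a new reading comes with each control period).
- grab_frame(name): name is "scene" or "side" or "wrist"; returns (picture, depth): 480x640x3 uint8, red, green, blue; 480x640 float32, m along the optical axis (not along the pixel's ray), 0 where there is no reading.
- calibration(name): a dict with "fovy" (degrees; the focal length in pixels is half the picture's height over the tangent of half this angle, whatever the lens; pixels are square), "cx", "cy" (the principal point, pixels), "T" (4x4, takes a point from camera to world coordinates); the wrist camera has in their place "T_tool_cam" (4x4, takes a point from camera to tool coordinates, whose origin is the TCP and whose axes are the tool frame's). Camera axes: x right, y up, looking along -z (the intrinsics and any distortion apply to the point x, -y, -z); pixel columns grow to the right and rows downward; lengths in m; the calibration is good to about 2 mm. A picture is of the moment at which its call begins: read the wrist's pose just before it. calibration takes no time and is no camera call.
- job_done(): hands the job in, once; it reports no verdict.
The state is a dict: "time": time; "q": joint angles; "joint_vel": joint speeds; "joint_torque": joint torques, N m; "tool_pos": TCP position; "tool_rot": TCP orientation; "ft_force": force on the tool from outside, world axes, zero at the start; "wrist_torque": the same for the moment, N m; "width": finger opening in m.
Only numpy, scipy, OpenCV 4.12 (cv2) and the standard library are available. Lean on these libraries where they do the work, as an engineer would, in place of code of your own. Each camera call takes 0.05 s, during which the arm holds its last target. There are 200 camera calls.

TASK

Get a home-made cleaning puck ready to be scented: lift the yellow puck straight up out of the aluminium press mould and set it down gently, flat in the blue dish, keeping hold of it until it is down. Then open the amber bottle: press its white safety cap down and, while it is down, twist it about a fifth of a turn anticlockwise, lift it off and finish still holding the cap level and still in the gripper, straight above the bottle's mouth and about 8 cm clear of it. Leave the green bottle, the jars, the other mould half, the spoon and the brush where they are.

Things in the scene. Friction and masses are not known exactly. Their poses are not given: they have to be found in the camera images.
- mould: fixed lower half of a press mould: aluminium block 100 x 100 x 26 mm with a round cavity in the middle of its top (52 mm across, 16 mm deep, floor 10 mm above the counter) and two dark dowel pins 6 mm high, 8 mm across, on the diagonal at its own (+40,+40) and (-40,-40) mm; origin under its centre, z up
- puck: loose pressed yellow puck, round, 48 mm across, 32 mm high, about 85 g, lying in the mould's cavity with 16 mm standing out of it and 2 mm of play around it; origin at the centre of its underside, z up
- dish: loose shallow round blue dish, 90 mm across at the foot, 112 mm at the rim, rim 16 mm high, inner floor 5 mm above the counter and about 80 mm across, 350 g; origin under its centre
- bottle: square amber glass bottle 68 mm wide, standing unturnably in a wooden foot 94 x 94 x 26 mm that is fixed to the counter; glass shoulder 100 mm and neck from 105 to 132 mm above the counter. Two hooks on the neck hold two lugs inside the cap. Origin under its centre, z up along the neck's axis
- bottle_mouth (a point): point on the neck's axis 142 mm above the counter: top of the sprung plug that closes the mouth, when it is not pressed
- cap: loose round white push-and-turn cap of the amber bottle, ribbed, with red curved arrows on top, 58 mm across, 30 mm high, about 35 g, open below; origin at the centre of its lower rim (116 mm above the counter when closed), z up. Closed, two lugs inside it sit behind 4 mm teeth: it neither turns more than a few degrees nor lifts
- cap_top (a point): centre of the cap's top face, 30 mm above the cap's origin. Pressed down 4 mm or more, the cap turns anticlockwise seen from above; past 0.80 rad (46 degrees), and up to 2.3 rad, its lugs are free of the hooks on the neck and it lifts straight off
- plug (a joint): how far the sprung plug under the cap is pressed down, m: 0 = up (cap closed or off), 0.009 = bottomed. Its spring pushes the cap up with about 3 N at first and 0.8 N more per mm, 10 N when bottomed
- oil_bottle: loose square green glass bottle with a small flat black cap (not the one to open), 66 x 66 x 112 mm; origin under its centre
- salt_jar: clip-top glass jar with white contents, 87 mm across, 90 mm high; origin under its centre
- pepper_jar: clip-top glass jar with black contents, 87 mm across, 90 mm high; origin under its centre
- mould_top: upper half of the press mould lying aside: aluminium square 100 x 100 x 22 mm with a black bow handle up to 55 mm; origin under its centre
- spoon: spoon with a wooden handle and steel bowl, lying on the counter
- brush: small brush lying on the counter
There are look-alikes about, which are no part of the job. There is more than one size of the bottle; the job needs the smallest. Several things have the shape of the cap; the one meant has the colours described above.

How it is judged:
On the way, in this order (a step that is already met when the one before it is completed fails the run):
1. the puck is lifted clear out of the mould (its underside above the mould's top) in the gripper (z of puck in the frame of mould above 0.034 m and contact force between puck and the fingers above 0.3 N), for 0.1 s.
2. the puck is down in the dish, or within 5 mm of its floor, while still in the gripper (horizontal distance between puck and dish below 0.022 m and z of puck in the frame of dish below 0.01 m and angle between puck's own z axis and vertical below 0.2 rad and contact force between puck and the fingers above 0.3 N), for 0.05 s.
3. the puck is let go, flat in the dish (horizontal distance between puck and dish below 0.022 m and z of puck in the frame of dish below 0.01 m and angle between puck's own z axis and vertical below 0.2 rad and contact force between puck and the fingers below 0.05 N), for 0.2 s.
4. the safety cap is pressed down at least 3.5 mm on the bottle (value of joint plug above 0.0035 m and horizontal distance between cap and bottle below 0.006 m), for 0.05 s.
5. the cap, still on the neck, is twisted out of its hooks (more than 0.7 rad) (angle between the x axis of cap and the x axis of bottle, either way round above 0.7 rad and z of cap in the frame of bottle below 0.12 m), for 0.05 s.
At the end, for the whole second after the job is handed in: The cap is held still in the gripper, its lower rim 40 to 140 mm above the bottle's mouth, within 30 mm of the neck's axis, tilted less than 0.3 rad and touching nothing of the bottle; the puck lies flat (tilt under 0.2 rad) on the dish's floor within 22 mm of its centre (z of cap in the frame of bottle_mouth between 0.04 and 0.14 m and horizontal distance between cap and bottle_mouth below 0.03 m and angle between cap's own z axis and vertical below 0.3 rad and linear speed of each of cap, puck below 0.03 m/s and contact force between cap and the fingers above 1 N and contact force between cap and bottle below 0.05 N and horizontal distance between puck and dish below 0.022 m and z of puck in the frame of dish below 0.01 m and angle between puck's own z axis and vertical below 0.2 rad); the arm keeps its last pose, push and grip.
It fails at once if the green bottle is shifted by more than 30 mm or knocked over (distance of oil_bottle from where it was at the start of the episode above 0.03 m or angle between oil_bottle's own z axis and vertical above 0.4 rad).
It fails at once if a jar is shifted by more than 30 mm or knocked over (distance of any of salt_jar, pepper_jar from where it was at the start of the episode above 0.03 m or angle between any of salt_jar, pepper_jar's own z axis and vertical above 0.4 rad).
It fails at once if the upper mould half is shifted by more than 30 mm or knocked over (distance of mould_top from where it was at the start of the episode above 0.03 m or angle between mould_top's own z axis and vertical above 0.4 rad).
It fails at once if the spoon or the brush is shifted by more than 30 mm or knocked over (distance of any of spoon, brush from where it was at the start of the episode above 0.03 m).
It also fails if it takes over 48 s, if anything falls off the work surface, if the arm or the gripper's body presses on something with over 40 N, if the wrist force passes 120 N, or if a joint passes its speed limit or range.

## Working session

There is one attempt and no reset: what is moved stays moved. The work goes in short steps, Python scripts to look and compute and a tool call to move; the robot and the scene stay as the last step left them, time stands still between calls to the robot, and variables do not carry over. Pictures are saved under pics/ and viewed, about 8 in all and at most 12, crops included, and the job is handed in when it is done.

Besides the shell and the picture viewer there is one more tool, called after "Call:" as name([rows], argument=value, ...), one row to a line, values as JSON. carry_out: Moves the arm, as the interface text tells. Its arguments: {"type":"object","properties":{"commands":{"type":"array"},"newtons":{"type":"number"}},"required":["commands"]}

```bash
mkdir -p pics; python3 - <<'E'
from station import *
import cv2,numpy as np
for n in("scene","side"):
    p,d=grab_frame(n); np.savez(n,p=p,d=d); cv2.imwrite(f"pics/{n}0.png",p[:,:,::-1])
    c=calibration(n); print(n,{k:np.round(v,4).tolist() for k,v in c.items()})
c=calibration("wrist");print({k:np.round(v,4).tolist() for k,v in c.items()})
print(state(), hold_point_z)
E
```

```text
scene {'fovy': 56.6027, 'cx': 324.0507, 'cy': 239.2254, 'T': [[0.1593, -0.5273, 0.8347, 1.331], [0.9871, 0.0996, -0.1254, -0.1877], [-0.017, 0.8438, 0.5363, 0.6476], [0.0, 0.0, 0.0, 1.0]]}
side {'fovy': 46.6598, 'cx': 326.6958, 'cy': 228.9701, 'T': [[-0.9804, 0.1611, -0.1138, 0.3597], [-0.1965, -0.7464, 0.6358, 0.7802], [0.0175, 0.6457, 0.7634, 1.1146], [0.0, 0.0, 0.0, 1.0]]}
{'fovy': 58.8455, 'cx': 312.3469, 'cy': 235.52, 'T_tool_cam': [[0.0008, -0.9627, -0.2705, -0.0684], [-0.0002, 0.2705, -0.9627, -0.1424], [1.0, 0.0008, 0.0, -0.0001], [0.0, 0.0, 0.0, 1.0]]}
{'time': 0.1, 'q': array([-1.33228621e+00,  1.81445530e-01,  1.60790500e+00, -4.64599991e-06,
        1.35379097e+00, -2.06296345e-01]), 'joint_vel': array([-0.00081879, -0.00061573, -0.00232958, -0.00027678, -0.00017142,
        0.00147543]), 'joint_torque': array([ 6.15594690e-04, -4.45875371e+01, -3.52238774e+01, -1.39831386e-04,
        4.08192442e-03, -1.41097704e-06]), 'tool_pos': array([ 0.2473108 , -0.51855429,  0.23048763]), 'tool_rot': array([-0.44663927,  1.97645102, -1.97331554]), 'ft_force': array([-0.67590752,  0.08096115, -0.35664676]), 'wrist_torque': array([ 0.00843944, -0.01423527, -0.05013817]), 'width': 0.08541146694325154} 0.0187
```

View pics/scene0.png

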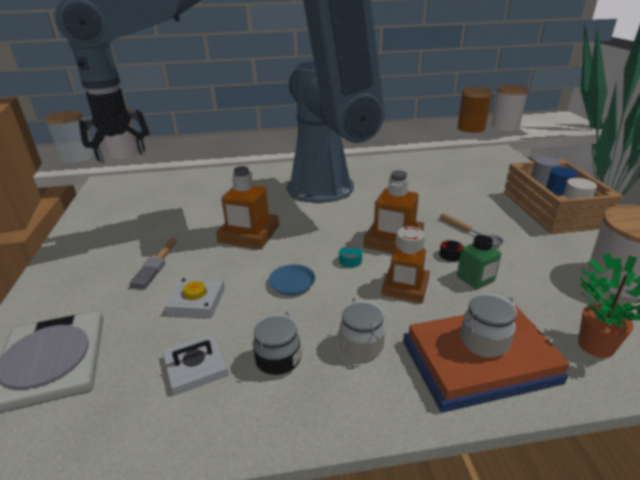

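View pics/side0.png

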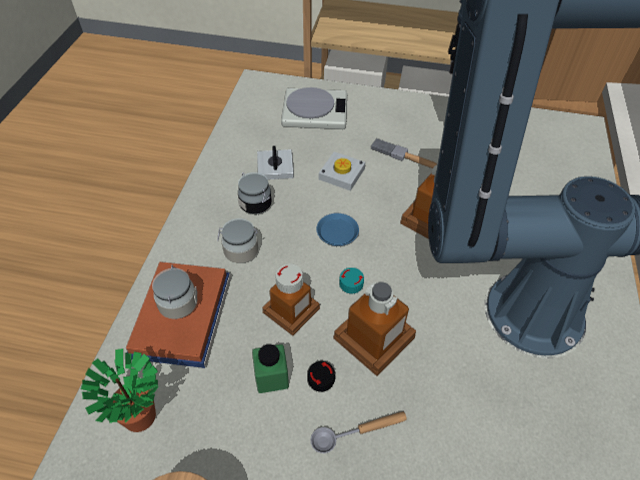

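Candidates (scene px):
- **Amber bottles:** small one with the white/red cap (408,262), and larger ones with grey caps (247,210) and (396,215). I choose the small one.
- **Cap shapes:** white with red arrows (410,238), teal (350,257), black (452,250), and grey ones on the big bottles. I choose the white one.
- **Yellow:** only the puck (193,291).
- **Blue dish:** (291,280).

Next I measure from both views.

```bash
cat > h.py <<'E'
import numpy as np,cv2
from scipy.spatial.transform import Rotation as Ro
from station import *
def f(c): return 240/np.tan(np.radians(c["fovy"])/2)
def ray(c,T,u,v):
    d=np.array([(u-c["cx"])/f(c),-(v-c["cy"])/f(c),-1.]); return T[:3,3],T[:3,:3]@d
def plane(c,T,u,v,z):
    o,d=ray(c,T,u,v); return o+d*(z-o[2])/d[2]
def tri(a,b):
    A=[];y=[]
    for o,d in(a,b):
        d=d/np.linalg.norm(d);P=np.eye(3)-np.outer(d,d);A.append(P);y.append(P@o)
    x=np.linalg.lstsq(np.vstack(A),np.hstack(y),rcond=None)[0]
    return x,[np.linalg.norm(A[i]@x-y[i])*1e3 for i in(0,1)]
def blobs(m,amin=40):
    n,l,s,ce=cv2.connectedComponentsWithStats(m.astype(np.uint8)); return [(np.round(ce[i],1),s[i].tolist(),l==i) for i in range(1,n) if s[i,4]>=amin]
def world(c,T,d,m):
    v,u=np.nonzero(m&(d>0));z=d[v,u]; p=np.c_[(u-c["cx"])/f(c)*z,-(v-c["cy"])/f(c)*z,-z]
    return p@T[:3,:3].T+T[:3,3]
E
python3 - <<'E'
from h import *
np.set_printoptions(precision=4,suppress=True)
s=state();print(Ro.from_rotvec(s["tool_rot"]).as_matrix())
for n in("scene","side"):
    q=np.load(n+".npz");p,d=q["p"],q["d"];c=calibration(n);T=c["T"];h=cv2.cvtColor(p,cv2.COLOR_RGB2HSV);H,S,V=[h[:,:,i].astype(int) for i in range(3)]
    for nm,m in(("yellow",(abs(H-25)<6)&(S>180)&(V>120)),("blue",(abs(H-104)<8)&(S>120)&(V>70)),("red",((H<8)|(H>172))&(S>140)&(V>90))):
        for ce,st,mm in blobs(m,12 if nm=="red" else 60):
            if st[1]<140: continue
            w=world(c,T,d,mm); 
            if len(w)==0: continue
            zt=np.percentile(w[:,2],95)
            print(n,nm,ce,st,"med",np.median(w,0),"ztop",zt,"min",np.percentile(w,1,0),"max",np.percentile(w,99,0))
E
```

```text
[[-0.9027 -0.0004  0.4303]
 [-0.4303  0.0015 -0.9027]
 [-0.0003 -1.     -0.0015]]
scene yellow [193.7 288.1] [184, 282, 20, 13, 182] med [ 0.5318 -0.3568  0.0407] ztop 0.04288438086182091 min [ 0.5075 -0.3773  0.0382] max [ 0.5479 -0.3373  0.0433]
scene blue [563.7 172. ] [551, 167, 26, 11, 190] med [0.2846 0.6597 0.1196] ztop 0.12123839530617742 min [0.2508 0.63   0.1168] max [0.3145 0.6934 0.1218]
scene blue [291.3 279.2] [270, 266, 44, 28, 903] med [ 0.489  -0.1412  0.0041] ztop 0.011985324825820515 min [ 0.4477 -0.1885  0.0011] max [ 0.549  -0.0945  0.0143]
scene blue [500.9 390.2] [442, 375, 125, 30, 283] med [0.885  0.1733 0.0238] ztop 0.02563962895599776 min [0.874  0.0705 0.0208] max [0.8938 0.2994 0.0264]
side yellow [342.2 165.8] [335, 159, 16, 14, 157] med [ 0.5234 -0.3472  0.0428] ztop 0.047696564619724824 min [ 0.502  -0.3769  0.0268] max [ 0.5431 -0.333   0.0493]
side blue [337.5 229. ] [317, 214, 42, 31, 1009] med [ 0.4973 -0.147   0.008 ] ztop 0.017427759214769488 min [ 0.446  -0.193   0.0015] max [ 0.5464 -0.091   0.0201]
side blue [205.  337.3] [177, 273, 52, 95, 25
[... 315 characters left out ...]
066 0.0322] ztop 0.034471010708744115 min [ 0.4457 -0.0049  0.0277] max [0.4574 0.017  0.036 ]
side red [296.7 277.4] [292, 273, 9, 10, 18] med [0.5385 0.1186 0.1484] ztop 0.1506492982996893 min [0.5339 0.1091 0.1447] max [0.5472 0.1324 0.1519]
side red [358.8 279.4] [355, 276, 7, 8, 14] med [0.415  0.0157 0.0331] ztop 0.03484949667368703 min [0.4119 0.0065 0.0304] max [0.4226 0.0295 0.0351]
side red [326.9 366.3] [322, 362, 10, 12, 34] med [0.4463 0.2488 0.0315] ztop 0.034539022936702767 min [0.4351 0.2412 0.0285] max [0.4577 0.2619 0.0353]
side red [314.6 378.9] [310, 372, 11, 13, 36] med [0.4643 0.2847 0.0311] ztop 0.035350932826770876 min [0.4539 0.2687 0.0282] max [0.4783 0.293  0.0361]
```

Call:
carry_out([
  {"linear":[-0.04,0.004,-0.004],"rotation":[0,0,0],"jaw":0.085},
  {"linear":[-0.04,0.004,-0.004],"rotation":[0,0,0],"jaw":0.085},
  {"linear":[-0.04,0.004,-0.004],"rotation":[0,0,0],"jaw":0.085},
  {"linear":[-0.04,0.004,-0.004],"rotation":[0,0,0],"jaw":0.085},
  {"linear":[-0.04,0.004,-0.004],"rotation":[0,0,0],"jaw":0.085},
  {"linear":[-0.04,0.004,-0.004],"rotation":[0,0,0],"jaw":0.085},
  {"linear":[-0.04,0.004,-0.004],"rotation":[0,0,0],"jaw":0.085},
  {"linear":[-0.04,0.004,-0.004],"rotation":[0,0,0],"jaw":0.085},
  {"linear":[0,0,0],"rotation":[0,0,0],"jaw":0.085},
  {"linear":[0,0,0],"rotation":[0,0,0],"jaw":0.085},
])

```text
time: 1.1
tool_pos: [0.5227, -0.3515, 0.1984]
tool_rot: [-0.45, 1.975, -1.973]
ft_force: [0.3, 0.1, 0.2]
width: 0.0849
```

```bash
cat >> h.py <<'E'
def wrist(name):
    s=state();c=calibration("wrist");T=np.eye(4);T[:3,:3]=Ro.from_rotvec(s["tool_rot"]).as_matrix();T[:3,3]=s["tool_pos"]
    p,d=grab_frame("wrist");cv2.imwrite(f"pics/{name}.png",p[:,:,::-1]);np.savez(name,p=p,d=d,T=T@c["T_tool_cam"],TT=T)
    return p,d,c,T@c["T_tool_cam"],T
def hsv(p):
    h=cv2.cvtColor(p,cv2.COLOR_RGB2HSV).astype(int);return h[:,:,0],h[:,:,1],h[:,:,2]
E
python3 - <<'E'
from h import *
np.set_printoptions(precision=4,suppress=True)
p,d,c,T,TT=wrist("w1");print(TT[:3,3])
H,S,V=hsv(p)
m=(abs(H-25)<7)&(S>120)&(V>80)
for ce,st,mm in blobs(m,300):
    w=world(c,T,d,mm);t=w[abs(w[:,2]-.042)<.006]
    print(ce,st,np.median(w,0),"c42",plane(c,T,*ce,.042),np.percentile(t,1,0),np.percentile(t,99,0))
E
```

```text
[ 0.5227 -0.3515  0.1984]
[324.3 213.6] [292, 179, 66, 70, 2954] [ 0.5272 -0.3578  0.0417] c42 [ 0.5269 -0.3586  0.042 ] [ 0.5023 -0.3824  0.0384] [ 0.5472 -0.3378  0.0434]
```

View pics/w1.png

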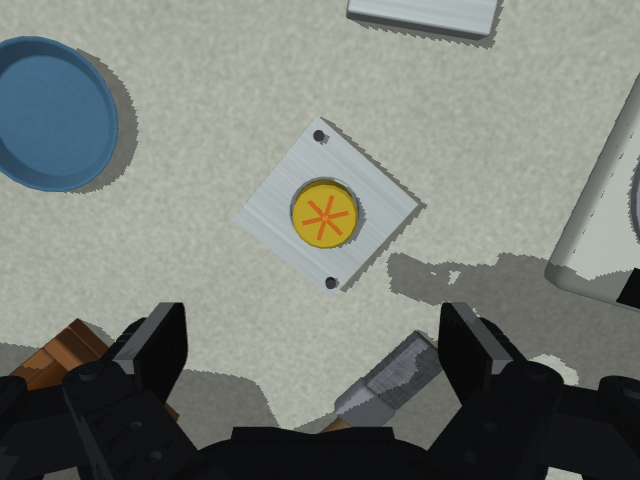

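```bash
python3 - <<'E'
from h import *
np.set_printoptions(precision=4,suppress=True)
q=np.load("w1.npz");p,d,T,TT=q["p"],q["d"],q["T"],q["TT"];c=calibration("wrist");H,S,V=hsv(p)
a=plane(c,T,319,134,.032);b=plane(c,T,331,282,.032);print("pins",a,b,np.linalg.norm(a-b),"(exp .1131) mid",(a+b)/2,"dir tool",TT[:3,:3].T@(a-b))
m=((abs(H-25)<7)&(S>120)&(V>80)).astype(np.uint8)
cs,_=cv2.findContours(m,0,1);k=max(cs,key=cv2.contourArea)
w=np.array([plane(c,T,*x[0],.042)[:2] for x in k]);print("circ",cv2.minEnclosingCircle(w.astype(np.float32)))
# dish rim from scene & side: median of extents; wrist partially
for n in("scene","side"):
    z=np.load(n+".npz");c2=calibration(n);H,S,V=hsv(z["p"]);m=(abs(H-104)<8)&(S>120)&(V>70)
    bl=[x for x in blobs(m,300) if x[1][1]<290 and x[1][1]>200 and x[1][4]>800][0]
    k=cv2.findContours(bl[2].astype(np.uint8),0,1)[0][0]
    w=np.array([plane(c2,c2["T"],*x[0],.016)[:2] for x in k],np.float32);print(n,"dish rim",cv2.minEnclosingCircle(w),cv2.fitEllipse(w))
    if n=="side":
        H,S,V=hsv(z["p"]);print("red mid@.146",plane(c2,c2["T"],289,275.5,.146))
E
```

```text
pins [ 0.5751 -0.3313  0.032 ] [ 0.4783 -0.3885  0.032 ] 0.1124896853728667 (exp .1131) mid [ 0.5267 -0.3599  0.032 ] dir tool [-0.1121 -0.0001 -0.0097]
circ ((0.5263398885726929, -0.3586747348308563), 0.025638997554779053)
scene dish rim ((0.5035692453384399, -0.14165453612804413), 0.05218420922756195) ((0.5027519464492798, -0.14169512689113617), (0.09692512452602386, 0.09980874508619308), 92.05049896240234)
side dish rim ((0.4962921440601349, -0.1416444629430771), 0.05342961475253105) ((0.4963817000389099, -0.1417306512594223), (0.10279031842947006, 0.10450967401266098), 95.39627075195312)
red mid@.146 [0.557  0.1174 0.146 ]
```

Call:
carry_out([
  {"linear":[0,0.022,0.0084],"rotation":[0,0,0],"jaw":0.085},
  {"linear":[0,0.03,0],"rotation":[0,0,0],"jaw":0.085},
  {"linear":[0,0.03,0],"rotation":[0,0,0],"jaw":0.085},
  {"linear":[0,0.03,0],"rotation":[0,0,0],"jaw":0.085},
  {"linear":[0,0.025,0],"rotation":[0,0,0],"jaw":0.085},
  {"linear":[0,0.02,0],"rotation":[0,0,0],"jaw":0.085},
  {"linear":[0,0.01,0],"rotation":[0,0,0],"jaw":0.085},
  {"linear":[0,0.005,0],"rotation":[0,0,0],"jaw":0.085},
  {"linear":[0,0,0],"rotation":[0,0,0],"jaw":0.085},
])

```text
time: 2.05
tool_pos: [0.5257, -0.3607, 0.0274]
tool_rot: [-0.446, 1.976, -1.975]
ft_force: [0.0, 0.4, 0.3]
width: 0.0848
```

Call:
carry_out([
  {"linear":[0,0,0],"rotation":[0,0,0],"jaw":0.04},
  {"linear":[0,0,0],"rotation":[0,0,0],"jaw":0.04},
  {"linear":[0,0,0],"rotation":[0,0,0],"jaw":0.04},
  {"linear":[0,0,0],"rotation":[0,0,0],"jaw":0.04},
  {"linear":[0,0,0],"rotation":[0,0,0],"jaw":0.04},
  {"linear":[0,0,0],"rotation":[0,0,0],"jaw":0.04},
], newtons=30)

```text
time: 2.65
tool_pos: [0.5268, -0.3607, 0.0288]
tool_rot: [-0.446, 1.973, -1.976]
ft_force: [-1.5, 1.2, 7.0]
width: 0.0465
```

Call:
carry_out([
  {"linear":[0,-0.002,0],"rotation":[0,0,0],"jaw":0.04},
  {"linear":[0,0,0],"rotation":[0,0,0],"jaw":0.04},
])

```text
time: 2.85
tool_pos: [0.5263, -0.3601, 0.0296]
tool_rot: [-0.446, 1.974, -1.975]
ft_force: [0.2, 0.4, -1.7]
width: 0.0462
```

```bash
python3 - <<'E'
from h import *
p,d,c,T,TT=wrist("w2");print(state()["ft_force"],state()["width"],TT[:3,3])
E
```

```text
[ 0.35519041 -0.15508329 -1.08109264] 0.04614663234080671 [ 0.52625594 -0.36007342  0.02956634]
```

View pics/w2.png

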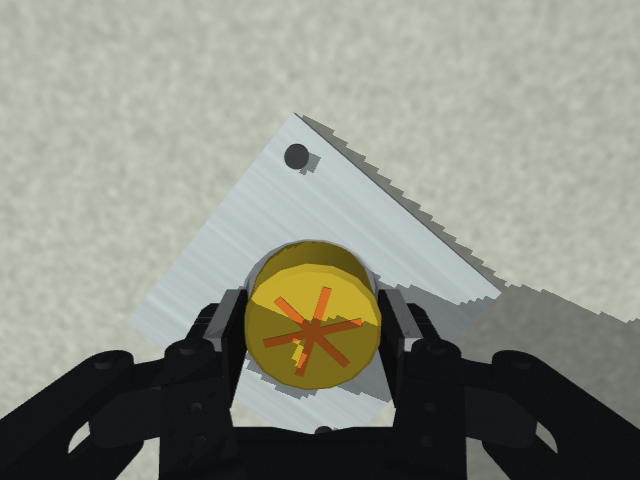

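Call:
carry_out([
  {"linear":[0,-0.005,0],"rotation":[0,0,0],"jaw":0.04},
  {"linear":[0,-0.01,0],"rotation":[0,0,0],"jaw":0.04},
  {"linear":[0,-0.015,0],"rotation":[0,0,0],"jaw":0.04},
  {"linear":[0,-0.02,0],"rotation":[0,0,0],"jaw":0.04},
  {"linear":[0,-0.02,0],"rotation":[0,0,0],"jaw":0.04},
  {"linear":[0,0,0],"rotation":[0,0,0],"jaw":0.04},
  {"linear":[0,0,0],"rotation":[0,0,0],"jaw":0.04},
  {"linear":[-0.005,0,-0.014],"rotation":[0,0,0],"jaw":0.04},
  {"linear":[-0.01,0,-0.03],"rotation":[0,0,0],"jaw":0.04},
  {"linear":[-0.01,0,-0.03],"rotation":[0,0,0],"jaw":0.04},
  {"linear":[-0.01,0,-0.03],"rotation":[0,0,0],"jaw":0.04},
  {"linear":[-0.01,0,-0.03],"rotation":[0,0,0],"jaw":0.04},
  {"linear":[-0.01,0,-0.03],"rotation":[0,0,0],"jaw":0.04},
  {"linear":[-0.01,0,-0.03],"rotation":[0,0,0],"jaw":0.04},
  {"linear":[-0.005,0,-0.014],"rotation":[0,0,0],"jaw":0.04},
  {"linear":[0,0,0],"rotation":[0,0,0],"jaw":0.04},
  {"linear":[0,0,0],"rotation":[0,0,0],"jaw":0.04},
])

```text
time: 4.6
tool_pos: [0.4998, -0.1421, 0.099]
tool_rot: [-0.448, 1.974, -1.975]
ft_force: [0.2, -0.0, -0.5]
width: 0.0463
```

```bash
python3 - <<'E'
from h import *
np.set_printoptions(precision=4,suppress=True)
p,d,c,T,TT=wrist("w3");s=state();print(s["ft_force"],s["width"],TT[:3,3])
H,S,V=hsv(p);m=(abs(H-104)<9)&(S>90)&(V>30)
w=world(c,T,d,m);r=w[(w[:,2]>.011)&(w[:,2]<.02)]
bl=max(blobs(m,300),key=lambda x:x[1][4]);print(bl[:2])
r=r[np.abs(r[:,:2]-np.median(r[:,:2],0)).max(1)<.12]
A=np.c_[2*r[:,:2],np.ones(len(r))];x=np.linalg.lstsq(A,(r[:,:2]**2).sum(1),rcond=None)[0];print("rim circle",x[:2],np.sqrt(x[2]+x[0]**2+x[1]**2),len(r))
y=(abs(H-25)<7)&(S>120)&(V>60);w=world(c,T,d,y);print("puck",np.percentile(w,[2,50,98],0))
E
```

```text
[ 0.0817 -1.2259 -1.1696] 0.04643520105227631 [ 0.4998 -0.1421  0.099 ]
(array([310.8, 215.9]), [212, 148, 199, 155, 19289])
rim circle [ 0.4978 -0.1421] 0.05157700355933932 4851
puck [[ 0.4783 -0.163   0.0864]
 [ 0.5049 -0.1392  0.1117]
 [ 0.5217 -0.1201  0.1131]]
```

View pics/w3.png

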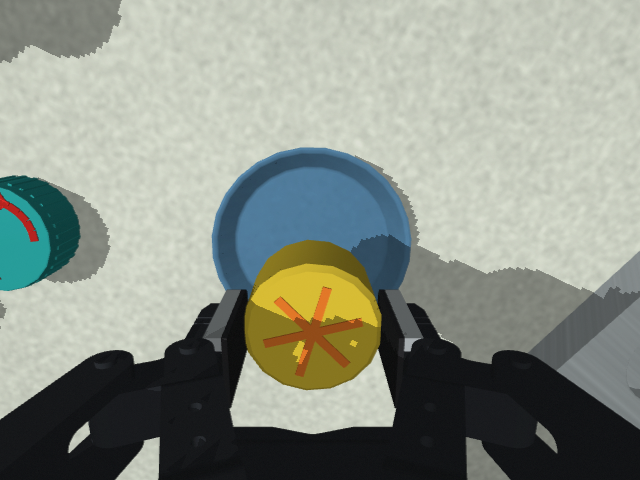

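Call:
carry_out([
  {"linear":[0.002,0.015,0],"rotation":[0,0,0],"jaw":0.04},
  {"linear":[0,0.02,0],"rotation":[0,0,0],"jaw":0.04},
  {"linear":[0,0.015,0],"rotation":[0,0,0],"jaw":0.04},
  {"linear":[0,0.01,0],"rotation":[0,0,0],"jaw":0.04},
  {"linear":[0,0.006,0],"rotation":[0,0,0],"jaw":0.04},
  {"linear":[0,0.003,0],"rotation":[0,0,0],"jaw":0.04},
  {"linear":[0,0.002,0],"rotation":[0,0,0],"jaw":0.04},
  {"linear":[0,0.002,0],"rotation":[0,0,0],"jaw":0.04},
  {"linear":[0,0,0],"rotation":[0,0,0],"jaw":0.04},
  {"linear":[0,0,0],"rotation":[0,0,0],"jaw":0.04},
])

```text
time: 5.65
tool_pos: [0.4983, -0.1431, 0.0266]
tool_rot: [-0.446, 1.974, -1.975]
ft_force: [0.2, 0.8, -1.6]
width: 0.0467
```

Call:
carry_out([
  {"linear":[0,0.001,0],"rotation":[0,0,0],"jaw":0.04},
  {"linear":[0,0.001,0],"rotation":[0,0,0],"jaw":0.04},
  {"linear":[0,0,0],"rotation":[0,0,0],"jaw":0.04},
  {"linear":[0,0,0],"rotation":[0,0,0],"jaw":0.04},
])

```text
time: 6.05
tool_pos: [0.498, -0.143, 0.0243]
tool_rot: [-0.447, 1.975, -1.975]
ft_force: [-0.1, -0.3, -1.6]
width: 0.0464
```

Call:
carry_out([
  {"linear":[0,0.001,0],"rotation":[0,0,0],"jaw":0.04},
  {"linear":[0,0,0],"rotation":[0,0,0],"jaw":0.04},
  {"linear":[0,0,0],"rotation":[0,0,0],"jaw":0.04},
])

```text
time: 6.35
tool_pos: [0.4982, -0.1431, 0.0238]
tool_rot: [-0.447, 1.975, -1.975]
ft_force: [-1.8, 1.0, 6.1]
width: 0.0465
```

Contact at the expected height. I open slowly, rise, and look.

Call:
carry_out([
  {"linear":[0,0,0],"rotation":[0,0,0],"jaw":0.052},
  {"linear":[0,0,0],"rotation":[0,0,0],"jaw":0.06},
  {"linear":[0,0,0],"rotation":[0,0,0],"jaw":0.07},
  {"linear":[0,0,0],"rotation":[0,0,0],"jaw":0.07},
  {"linear":[0,0,0],"rotation":[0,0,0],"jaw":0.07},
  {"linear":[0,-0.005,0],"rotation":[0,0,0],"jaw":0.07},
  {"linear":[0,-0.015,0],"rotation":[0,0,0],"jaw":0.08},
  {"linear":[0,-0.03,0],"rotation":[0,0,0],"jaw":0.085},
  {"linear":[0,-0.045,0],"rotation":[0,0,0],"jaw":0.085},
  {"linear":[0,-0.045,0],"rotation":[0,0,0],"jaw":0.085},
  {"linear":[0,-0.045,0],"rotation":[0,0,0],"jaw":0.085},
  {"linear":[0,-0.045,0],"rotation":[0,0,0],"jaw":0.085},
  {"linear":[0,0,0],"rotation":[0,0,0],"jaw":0.085},
  {"linear":[0,0,0],"rotation":[0,0,0],"jaw":0.085},
])

```text
time: 7.75
tool_pos: [0.4986, -0.1433, 0.2548]
tool_rot: [-0.444, 1.972, -1.976]
ft_force: [0.2, -0.4, -0.0]
width: 0.0854
```

```bash
cat >> h.py <<'E'
def circ(r):
    A=np.c_[2*r[:,:2],np.ones(len(r))];x=np.linalg.lstsq(A,(r[:,:2]**2).sum(1),rcond=None)[0];return x[:2],np.sqrt(x[2]+x[0]**2+x[1]**2)
E
python3 - <<'E'
from h import *
np.set_printoptions(precision=4,suppress=True)
p,d,c,T,TT=wrist("w4");s=state();print(s["ft_force"],s["width"],TT[:3,3],s["q"])
H,S,V=hsv(p);m=(abs(H-104)<9)&(S>90)&(V>30)
w=world(c,T,d,m);r=w[(w[:,2]>.012)&(w[:,2]<.02)&(np.hypot(w[:,0]-.498,w[:,1]+.142)<.08)];print("dish",circ(r))
y=(abs(H-25)<7)&(S>120)&(V>60);bl=max(blobs(y),key=lambda b:b[1][4]);w=world(c,T,d,bl[2]);t=w[w[:,2]>.034];print("puck",bl[:2],np.percentile(t,[1,50,99],0))
# tilt of top
A=np.c_[t[:,:2],np.ones(len(t))];print(np.linalg.lstsq(A,t[:,2],rcond=None)[0])
p,d=grab_frame("scene");np.savez("scene1",p=p,d=d)
p2,d2=grab_frame("side");np.savez("side1",p=p2,d=d2)
cv2.imwrite("pics/c1.png",np.hstack([cv2.resize(p[215:305,370:490],(400,300),interpolation=2),cv2.resize(p2[240:345,230:370],(400,300),interpolation=2)])[:,:,::-1])
E
```

```text
[-0.0956  0.1749 -1.0417] 0.0849386265693349 [ 0.4986 -0.1433  0.2548] [-0.509   0.0332  1.7242  0.      1.3844  0.617 ]
dish (array([ 0.4974, -0.1424]), np.float64(0.05212091076249849))
puck (array([311.3, 198.8]), [284, 171, 55, 57, 2072]) [[ 0.4745 -0.166   0.0345]
 [ 0.4974 -0.1434  0.0367]
 [ 0.519  -0.1217  0.0386]]
[-0.0046 -0.0027  0.0386]
```

View pics/c1.png

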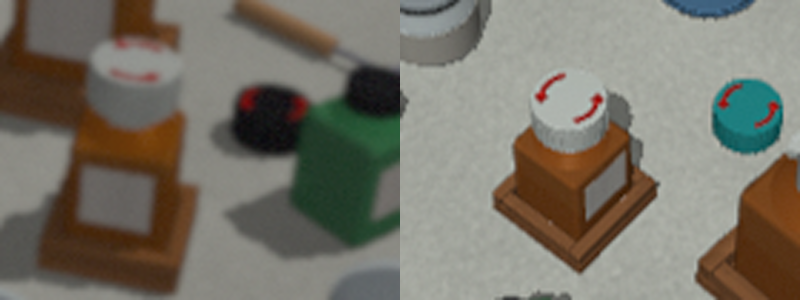

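```bash
python3 - <<'E'
from h import *
np.set_printoptions(precision=3,suppress=True)
C=np.array([.557,.116])
for n in("scene1","side1"):
    z=np.load(n+".npz");c=calibration(n[:-1]);w=world(c,c["T"],z["d"],z["d"]>0)
    r=np.hypot(*(w[:,:2]-C).T)
    t=w[(r<.035)&(w[:,2]>.14)&(w[:,2]<.155)];print(n,"captop",np.percentile(t,[2,50,98],0),circ(t) if 0 else "")
    m=(r>.045)&(r<.25)&(w[:,2]>.085);v=w[m];g=np.round(v[:,:2]/.03).astype(int)
    for k in np.unique(g,axis=0):
        s=v[(g==k).all(1)]
        if len(s)>8: print(np.median(s[:,:2],0),"zmax %.3f"%s[:,2].max(),"dist %.3f"%np.hypot(*(np.median(s[:,:2],0)-C)))
E
```

```text
scene1 captop [[0.534 0.089 0.14 ]
 [0.564 0.115 0.145]
 [0.588 0.141 0.147]] 
[0.325 0.123] zmax 0.139 dist 0.232
[0.372 0.092] zmax 0.132 dist 0.187
[0.364 0.125] zmax 0.196 dist 0.193
[0.364 0.149] zmax 0.197 dist 0.195
[0.368 0.183] zmax 0.195 dist 0.200
[0.363 0.201] zmax 0.131 dist 0.212
[ 0.4   -0.018] zmax 0.578 dist 0.206
[ 0.386 -0.01 ] zmax 0.577 dist 0.212
[0.382 0.097] zmax 0.133 dist 0.176
[0.392 0.123] zmax 0.184 dist 0.165
[0.383 0.148] zmax 0.196 dist 0.177
[0.388 0.178] zmax 0.173 dist 0.180
[ 0.421 -0.029] zmax 0.580 dist 0.199
[0.407 0.133] zmax 0.127 dist 0.151
[0.416 0.15 ] zmax 0.132 dist 0.145
[0.413 0.169] zmax 0.130 dist 0.154
[ 0.463 -0.089] zmax 0.370 dist 0.225
[ 0.458 -0.05 ] zmax 0.583 dist 0.193
[ 0.442 -0.042] zmax 0.582 dist 0.195
[ 0.492 -0.107] zmax 0.426 dist 0.232
[ 0.481 -0.09 ] zmax 0.372 dist 0.220
[ 0.479 -0.063] zmax 0.585 dist 0.195
[ 0.516 -0.112] zmax 0.532 dist 0.232
[ 0.514 -0.081] zmax 0.588 dist 0.202
[ 0.504 -0.073] zmax 0.587 dist 0.196
[ 0.534 -0.125] zmax 0.591 dist 0.242
[ 0.542 -0.093] zmax 0.590 dist 0.209
[0.551 0.274] zmax 0.
[... 2454 characters left out ...]

[0.591 0.276] zmax 0.091 dist 0.163
[0.589 0.288] zmax 0.091 dist 0.175
[ 0.699 -0.048] zmax 0.094 dist 0.217
[ 0.693 -0.03 ] zmax 0.097 dist 0.200
[ 0.698 -0.006] zmax 0.095 dist 0.187
[ 0.72  -0.053] zmax 0.095 dist 0.235
[ 0.72  -0.029] zmax 0.097 dist 0.218
[0.721 0.   ] zmax 0.097 dist 0.201
[ 0.739 -0.049] zmax 0.095 dist 0.246
[ 0.747 -0.028] zmax 0.096 dist 0.239
[ 0.744 -0.005] zmax 0.097 dist 0.223
[0.761 0.16 ] zmax 0.114 dist 0.209
[0.761 0.182] zmax 0.143 dist 0.214
[0.762 0.199] zmax 0.140 dist 0.221
[0.781 0.157] zmax 0.147 dist 0.228
[0.778 0.181] zmax 0.148 dist 0.230
[0.776 0.209] zmax 0.146 dist 0.238
[0.799 0.153] zmax 0.144 dist 0.245
[0.797 0.173] zmax 0.146 dist 0.247
```

Call:
carry_out([
  {"linear":[-0.02,-0.005,-0.025],"rotation":[0,0,0],"jaw":0.085},
  {"linear":[-0.021,-0.005,-0.026],"rotation":[0,0,0],"jaw":0.085},
  {"linear":[-0.021,0,-0.026],"rotation":[0,0,0],"jaw":0.085},
  {"linear":[-0.021,0,-0.026],"rotation":[0,0,0],"jaw":0.085},
  {"linear":[-0.021,0,-0.026],"rotation":[0,0,0],"jaw":0.085},
  {"linear":[-0.021,0,-0.026],"rotation":[0,0,0],"jaw":0.085},
  {"linear":[-0.021,0,-0.026],"rotation":[0,0,0],"jaw":0.085},
  {"linear":[-0.02,0,-0.025],"rotation":[0,0,0],"jaw":0.085},
  {"linear":[0,0,0],"rotation":[0,0,0],"jaw":0.085},
  {"linear":[0,0,0],"rotation":[0,0,0],"jaw":0.085},
])

```text
time: 8.9
tool_pos: [0.5583, 0.1147, 0.2614]
tool_rot: [-0.452, 1.976, -1.975]
ft_force: [0.4, -0.4, 0.4]
width: 0.085
```

```bash
python3 - <<'E'
from h import *
np.set_printoptions(precision=4,suppress=True)
p,d,c,T,TT=wrist("w5");s=state();print(s["width"],TT[:3,3],s["q"])
w=world(c,T,d,d>0);t=w[(abs(w[:,2]-.146)<.004)&(np.hypot(w[:,0]-.56,w[:,1]-.115)<.05)]
H,S,V=hsv(p)
print(np.percentile(t,[1,50,99],0),len(t)); print("enclosing",cv2.minEnclosingCircle(t[:,:2].astype(np.float32)))
m=(S<50)&(V>120);bl=[b[:2] for b in blobs(m,1000)];print(bl)
R=TT[:3,:3];e=t[:,:].mean(0)-TT[:3,3];print("mean offset in tool",R.T@e)
E
```

```text
0.08499178570233377 [0.5583 0.1147 0.2614] [-0.0066  0.1472  1.5833 -0.0005  1.414   1.1191]
[[0.5321 0.087  0.1441]
 [0.5597 0.1141 0.1459]
 [0.586  0.1405 0.1476]] 6355
enclosing ((0.5586531162261963, 0.11372638493776321), 0.02908400259912014)
[(array([336.4, 188.1]), [0, 0, 640, 450, 196690])]
mean offset in tool [-0.0012  0.1155  0.0013]
```

View pics/w5.png

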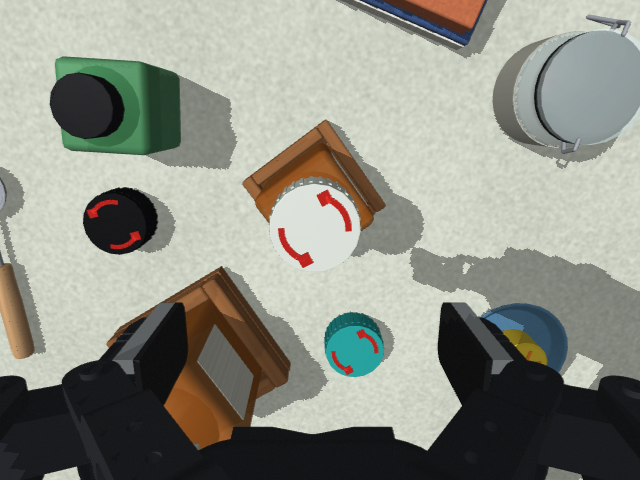

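Call:
carry_out([
  {"linear":[0,0.02,0.001],"rotation":[0,0,0],"jaw":0.085},
  {"linear":[0,0.03,0],"rotation":[0,0,0],"jaw":0.085},
  {"linear":[0,0.03,0],"rotation":[0,0,0],"jaw":0.085},
  {"linear":[0,0.025,0],"rotation":[0,0,0],"jaw":0.085},
  {"linear":[0,0.02,0],"rotation":[0,0,0],"jaw":0.085},
  {"linear":[0,0.015,0],"rotation":[0,0,0],"jaw":0.085},
  {"linear":[0,0.007,0],"rotation":[0,0,0],"jaw":0.085},
  {"linear":[0,0,0],"rotation":[0,0,0],"jaw":0.085},
  {"linear":[0,0,0],"rotation":[0,0,0],"jaw":0.085},
])

```text
time: 9.85
tool_pos: [0.5603, 0.1131, 0.1171]
tool_rot: [-0.445, 1.974, -1.975]
ft_force: [0.1, -0.7, 0.7]
width: 0.0852
```

Call:
carry_out([
  {"linear":[0,0,0],"rotation":[0,0,0],"jaw":0.05},
  {"linear":[0,0,0],"rotation":[0,0,0],"jaw":0.05},
  {"linear":[0,0,0],"rotation":[0,0,0],"jaw":0.05},
  {"linear":[0,0,0],"rotation":[0,0,0],"jaw":0.05},
  {"linear":[0,0,0],"rotation":[0,0,0],"jaw":0.05},
  {"linear":[0,0,0],"rotation":[0,0,0],"jaw":0.05},
], newtons=60)

```text
time: 10.45
tool_pos: [0.5604, 0.1134, 0.1169]
tool_rot: [-0.445, 1.974, -1.975]
ft_force: [1.9, -0.2, 4.5]
width: 0.0556
```

Call:
carry_out([
  {"linear":[0,0.002,0],"rotation":[0,0,0],"jaw":0.05},
  {"linear":[0,0.002,0],"rotation":[0,0,0],"jaw":0.05},
  {"linear":[0,0.002,0],"rotation":[0,0,0],"jaw":0.05},
  {"linear":[0,0.001,0],"rotation":[0,0,0],"jaw":0.05},
  {"linear":[0,0,0],"rotation":[0,0,0],"jaw":0.05},
  {"linear":[0,0,0],"rotation":[0,0,0],"jaw":0.05},
])

```text
time: 11.05
tool_pos: [0.5604, 0.1134, 0.1101]
tool_rot: [-0.445, 1.974, -1.975]
ft_force: [-0.8, -0.2, 8.8]
width: 0.0562
```

Call:
carry_out([
  {"linear":[0,0,0],"rotation":[0,-0.05,0],"jaw":0.05},
  {"linear":[0,0,0],"rotation":[0,-0.1,0],"jaw":0.05},
  {"linear":[0,0,0],"rotation":[0,-0.1,0],"jaw":0.05},
  {"linear":[0,0,0],"rotation":[0,-0.1,0],"jaw":0.05},
  {"linear":[0,0,0],"rotation":[0,-0.1,0],"jaw":0.05},
  {"linear":[0,0,0],"rotation":[0,-0.1,0],"jaw":0.05},
  {"linear":[0,0,0],"rotation":[0,-0.1,0],"jaw":0.05},
  {"linear":[0,0,0],"rotation":[0,-0.1,0],"jaw":0.05},
  {"linear":[0,0,0],"rotation":[0,-0.1,0],"jaw":0.05},
  {"linear":[0,0,0],"rotation":[0,-0.1,0],"jaw":0.05},
  {"linear":[0,0,0],"rotation":[0,-0.1,0],"jaw":0.05},
  {"linear":[0,0,0],"rotation":[0,-0.05,0],"jaw":0.05},
  {"linear":[0,0,0],"rotation":[0,0,0],"jaw":0.05},
  {"linear":[0,0,0],"rotation":[0,0,0],"jaw":0.05},
])

```text
time: 12.45
tool_pos: [0.56, 0.1141, 0.1101]
tool_rot: [-1.196, 1.228, -1.228]
ft_force: [-1.1, 2.0, 8.3]
width: 0.056
```

```bash
python3 - <<'E'
from h import *
s=state();print(s["q"],s["wrist_torque"],s["ft_force"])
p,d,c,T,TT=wrist("w6")
E
```

```text
[-7.17457353e-03  3.09679033e-01  1.71350506e+00  1.03614797e-03
  1.11750620e+00  1.80991550e-02] [0.34173622 0.23053945 0.00560571] [-1.08571064  2.01808744  8.33939548]
```

View pics/w6.png

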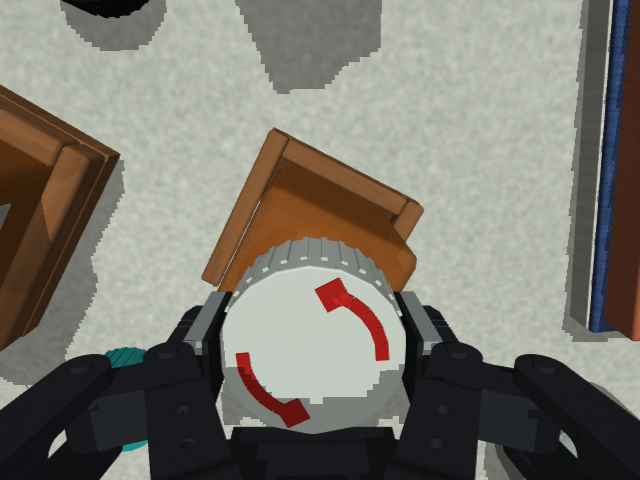

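Call:
carry_out([
  {"linear":[0,-0.005,0],"rotation":[0,0,0],"jaw":0.05},
  {"linear":[0,-0.005,0],"rotation":[0,0,0],"jaw":0.05},
  {"linear":[0,-0.01,0],"rotation":[0,0,0],"jaw":0.05},
  {"linear":[0,-0.01,0],"rotation":[0,0,0],"jaw":0.05},
  {"linear":[0,-0.015,0],"rotation":[0,0,0],"jaw":0.05},
  {"linear":[0,-0.02,0],"rotation":[0,0,0],"jaw":0.05},
  {"linear":[0,-0.02,0],"rotation":[0,0,0],"jaw":0.05},
  {"linear":[0,-0.015,0],"rotation":[0,0,0],"jaw":0.05},
  {"linear":[0,-0.008,0],"rotation":[0,0,0],"jaw":0.05},
  {"linear":[0,-0.005,0],"rotation":[0,0,0],"jaw":0.05},
  {"linear":[0,0,0],"rotation":[0,0,0],"jaw":0.05},
  {"linear":[0,0,0],"rotation":[0,0,0],"jaw":0.05},
  {"linear":[0,0,0],"rotation":[0,0,0],"jaw":0.05},
])

```text
time: 13.8
tool_pos: [0.5591, 0.1134, 0.2213]
tool_rot: [-1.198, 1.23, -1.227]
ft_force: [0.5, 0.4, 0.2]
width: 0.0555
```

```bash
python3 - <<'E'
from h import *
np.set_printoptions(precision=4,suppress=True)
s=state();print(s["ft_force"],s["tool_pos"],s["width"])
p,d,c,T,TT=wrist("w7")
q=np.load("w6.npz");print("img diff cap region",np.abs(p[330:400,230:390].astype(int)-q["p"][330:400,230:390]).mean())
w=world(c,T,d,d>0);t=w[(np.hypot(w[:,0]-.56,w[:,1]-.114)<.035)&(w[:,2]>.2)&(w[:,2]<.30)]
top=t[t[:,2]>np.percentile(t[:,2],50)-.005];print("cap top",np.percentile(top,[2,50,98],0)); print(np.linalg.lstsq(np.c_[top[:,:2],np.ones(len(top))],top[:,2],rcond=None)[0])
a,da=grab_frame("scene");b,db=grab_frame("side");np.savez("scene2",p=a,d=da);np.savez("side2",p=b,d=db)
for n,pp,dd in(("scene",a,da),("side",b,db)):
    cc=calibration(n);H,S,V=hsv(pp);y=(abs(H-25)<6)&(S>150)&(V>100)
    for ce,st,mm in blobs(y,60):
        w=world(cc,cc["T"],dd,mm)
        if len(w) and st[1]>140: print(n,"yellow",ce,np.median(w,0))
cv2.imwrite("pics/c2.png",np.hstack([cv2.resize(a[150:330,240:480],(400,300),interpolation=2),cv2.resize(b[150:375,210:510],(400,300),interpolation=2)])[:,:,::-1])
E
```

```text
[0.5208 0.4472 0.2108] [0.5591 0.1134 0.2213] 0.05550461789612171
img diff cap region 17.35988095238095
cap top [[0.5295 0.0887 0.2478]
 [0.5597 0.1227 0.2499]
 [0.5909 0.1386 0.2993]]
[0.0371 0.5569 0.1741]
scene yellow [290.4 279.7] [ 0.5191 -0.1457  0.0265]
side yellow [337.8 227.2] [ 0.4943 -0.1284  0.0365]
```

View pics/c2.png

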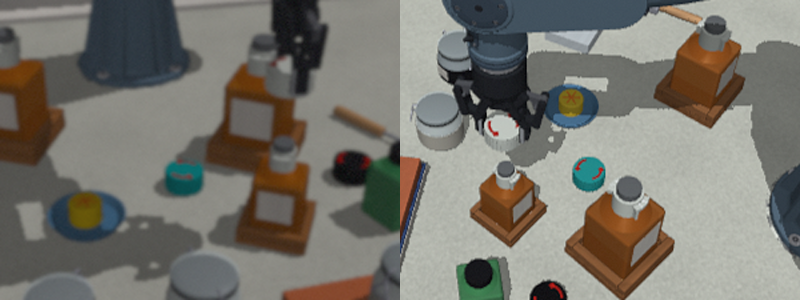

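```bash
python3 - <<'E'
from station import *
print(job_done()); s=state(); print(s["time"],s["ft_force"],s["width"])
E
```

```text
the job is handed in; nothing more can be done
None
the job is handed in; nothing more can be done
```

The job is handed in at about 14 s of the 48 s allowed: the puck is in the blue dish, and the gripper is holding the white cap above the small amber bottle. The simulator gave no verdict.

**Puck:** I lifted it straight out of the mould, kept hold of it until contact with the dish floor (about 6 N), then let go. It lies flat, 1–2 mm from the dish's centre.

**Cap:**
- Pressing it down about 7 mm took 8.8 N, which matches the spring.
- I twisted it about 1.1 rad anticlockwise while it was down. The arrows on top kept their place against the gripper, so it did not slip.
- After the lift its top is at about 0.25 m, which puts the lower rim about 78 mm above the mouth. The gripper is within about 1 mm of the neck's axis.
- The last pictures show the cap held in the gripper, with a clear gap to the bottle below.

**Checks that disagreed or failed:**
- The gripper opening read about 2 mm less than the nominal diameters of the puck and cap.
- The scene and side cameras differed by up to 6 mm, so I relied on the wrist camera.
- The last plane fit for the cap's tilt was spoiled by finger pixels. That the cap is level rests on the picture and the tool's pose.

I did not knowingly touch anything else, and all the moves were planned clear of the other objects.

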